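# Find the switch module that still snaps and clamp it down

### The job

Three look-alike switch modules stand in the test rack, and only one of their green keys still has its snap: press the keys slowly, square to their sloping faces, until you feel one break over, giving up on any that stays soft before it reaches its stop, and let go of it again. Then tighten the black torque knob of that same module clockwise until it clicks over once, stop there and let go; do not tighten the knobs of the soft modules or shift the mug, the jar and the screwdriver.

Things in the scene. Friction and masses are not known exactly. Their poses are not given: they have to be found in the camera images.
- rack: fixed test rack: aluminium base plate 260 (x) x 460 (y) x 12 mm, origin under its centre, z up, x away from the robot, y left. Three identical grey modules, 220 deep and 106 wide, stand on it at y = +130, 0, -130 mm, highest point 150 mm over the table; each has a black knob near the robot and a green key on a sloping white face behind it. Which place holds the good module is unknown
- rail (a point): middle of a yellow rail 18 mm thick, 460 mm long, along the rack's y, over the keys; posts 16 mm thick at rack y = +-213 mm carry it. It bars a gripper that comes straight down on a key, not one tilted along the key's axis
- key_left (a point): centre of the top of the left (+y) module's round green key, 60 mm across, when up. The face slopes 30 deg, up and towards the robot: its outward normal is (-0.5, 0, 0.866) in the rack's axes. The key goes straight into the face, 16 mm to its stop, and springs back when let go. Press at about 20 mm/s; 100 mm/s is too fast
- key_mid (a point): the same for the middle module's key. A good key: resistance climbs from 2 N to about 7 N at 3.5 mm, then breaks over and falls to about 2 N at 10 mm (the snap), then climbs again. A soft key: resistance only grows, evenly, 0.2 to 0.5 N per mm from 2 N, and never falls; press no key further than 13 mm
- key_right (a point): the same for the right (-y) module's key
- knob_left (a point): on the upright axis of the left module's black round ribbed knob, 58 mm across, 35 mm high, half-way up it. The grey foot's top lies 27 mm below this point. Every knob turns clockwise seen from above, with an even drag of about 0.18 N m until its screw is home, after 0.6 to 1.2 rad
- knob_mid (a point): the same for the middle module's knob. Turned on past home, the torque climbs to about 0.3 N m, breaks over 0.4 rad past home and drops below zero; the knob jumps to a new rest about 0.8 rad past home: that is the click, the screw stays home or nearly so. Turned on further, it clicks again every 0.8 rad
- knob_right (a point): the same for the right module's knob
- key_a (a joint): how far the key of one module is pressed, m, 0 = up. The modules a, b, c stand in the three places in unknown order
- key_b (a joint): the same for module b
- key_c (a joint): the same for module c
- screw_a (a joint): turn of module a's clamp screw under its knob, rad, clockwise positive, home (tight) at 2.0; starts between 0.8 and 1.4
- screw_b (a joint): the same for module b
- screw_c (a joint): the same for module c
- click_a (a joint): turn of module a's knob on its screw, rad: 0 at first, 0.785 once it has clicked over, 1.57 after a second click
- click_b (a joint): the same for module b
- click_c (a joint): the same for module c
- mug_mid (a point): bystander: blue mug 80 mm across, 95 mm high, this point half-way up; leave alone
- jar_mid (a point): bystander: amber jar with a green lid, 72 mm across, 100 mm high, this point half-way up; leave alone
- screwdriver: bystander: screwdriver 190 mm long lying on the table to the left of the rack; leave alone

How it is judged:
On the way, in this order (a step that is already met when the one before it is completed fails the run):
1. the good key is pressed past its breakover (more than 5.2 mm) (value of joint key_a above 0.0052 m), for 0.05 s.
2. the good key is let go again (value of joint key_a below 0.002 m), for 0.2 s.
3. the knob of the good module is home and has clicked over (value of joint screw_a above 1.7 rad and value of joint click_a above 0.6 rad), for 0.2 s.
At the end, for the whole second after the job is handed in: The good module's screw is home (within 0.3 rad) and its knob rests clicked over once (0.6 to 1.0 rad on its screw); the screws of the two soft modules are not tightened (below 1.65 rad); all keys are up (within 2 mm); mug, jar and screwdriver are within 30 mm of where they stood (all of step 3 and value of joint each of key_a, key_b, key_c below 0.002 m and value of joint click_a below 1 rad and value of joint each of screw_b, screw_c below 1.65 rad and distance of each of mug_mid, jar_mid, screwdriver from where it was at the start of the episode below 0.03 m); the robot touches nothing.
It fails at once if a key is driven down to its stop (more than 14.5 mm) (value of joint any of key_a, key_b, key_c above 0.0145 m).
It fails at once if a key is struck instead of pressed slowly (over 0.12 m/s in its first 2.5 mm) ((value of joint key_a below 0.0025 m and velocity of joint key_a above 0.12 m/s) or (value of joint key_b below 0.0025 m and velocity of joint key_b above 0.12 m/s) or (value of joint key_c below 0.0025 m and velocity of joint key_c above 0.12 m/s)).
It fails at once if the knob of a soft module is tightened (screw past 1.65 rad) (value of joint any of screw_b, screw_c above 1.65 rad).
It fails at once if the good knob is turned on to a second click (more than 1.25 rad on its screw) (value of joint click_a above 1.25 rad).
It fails at once if mug, jar or screwdriver is shifted more than 30 mm (distance of any of mug_mid, jar_mid, screwdriver from where it was at the start of the episode above 0.03 m).
It also fails if it takes over 72 s, if anything falls off the work surface, if the arm or the gripper's body presses on something with over 40 N, if the wrist force passes 120 N, or if a joint passes its speed limit or range.

### The arm

A 6-joint arm with a two-finger parallel gripper is mounted at the origin on the work surface. World frame = base frame: x ahead of the robot, y to its left, z up, the work surface at z = 0. Lengths are in m, angles in rad, forces in N, time in s.
With the tool pointing down it reaches from about 0.375 to 0.975 m from the base axis. Payload 3.8 kg.
Tool frame: the origin (TCP) lies at the very end of the fingers, on their centre line; the grasp point (between the pads) lies arm.hold_point_z behind it (arm.hold_point_z is the distance from the TCP to the grasp point, in m); z points along the fingers, y is the direction in which the jaws open and shut (so a half turn about z gives the same grasp; the last joint's range is limited). The gripper opens to 85 mm and grips with 20 to 120 N. Pads are 22 mm wide; open, the fingers measure 114 mm over their backs; the gripper's body (76 mm by 85 mm) begins 54 mm behind the grasp point. The pads swing forward as they close: fully open they stand 13 mm farther back than shut.
Start: joints at [1.239, 0.264, 1.604, -0, 1.274, -0.037], TCP at [0.196, 0.646, 0.231] pointing down, gripper open.
Joint ranges: [-2.63, 2.63], [-0.94, 2.18], [0.31, 2.57], [-1.31, 4.45], [0, 2.66], [-2.55, 2.55]. Speed limits (rad/s): [2.57, 2.57, 3.14, 3.14, 3.14, 3.14].

### API

Orientations are given as [roll, pitch, yaw] about the fixed x, y, z axes, in that order (R = Rz(yaw) Ry(pitch) Rx(roll)).
In Python, from workcell import read_state, read_camera, ticket, find_in, silhouettes, arm gives the robot as it stands.
- The arm moves only by the tool jog_arm, never from a script. Its argument "rows" is a list of rows, each an object with "travel": the shift along the world's x, y, z in cm, a list of three; "angular": the turn, a rotation vector about the world's x, y, z in rad, a list of three. A call has 1 to 20 rows; each row shifts and turns the commanded pose from where the row before left it; what a row does not reach is not made up. A row lasts 1/12 s, in which the tool goes at most 41.7 mm and 7.16 degrees, less where a joint would pass 70% of its speed; a pose out of reach is approached as far as the arm can. A call is refused whole if a number of a shift passes 4.17 or a number of a turn 0.125, either way. A call with a gripper value outside its range is refused whole. "jaw" is the finger opening in cm, from 0 to 8.54, set as the call begins (left out, the last holds). The fingers move at their own pace and stop on an object; "squeeze" is the grip in N (left out, the last holds). Time passes only in rows, so rows that do not move let the fingers close. It gives the time, the measured TCP pose, the force and the opening at its end, in the units of the state.
- read_state(): the state, without advancing time (a new reading comes with each control period).
- read_camera(name): name is "scene" or "top" or "wrist"; returns a dict with "pixels" (384x512x3 uint8, red, green, blue), "fx", "fy", "cx", "cy" (pixels), "world_from_camera" (4x4, takes a point from camera to world coordinates); the wrist camera has in their place "mount" (4x4, takes a point from camera to tool coordinates, whose origin is the TCP and whose axes are the flange's). Camera axes: x right, y down, z forward; pixel columns grow to the right and rows downward; lengths in m; the calibration is good to about 2 mm. The wrist camera is an equidistant fisheye: a pixel r from the principal point sees the ray r / f radians off the axis. A picture is of the moment at which its call begins: read the wrist's pose just before it. There is no depth.
- ticket.sign_off(): hands the job in, once; it reports no verdict.
Trained networks look in a picture, given as the dict that the camera call returned (one of the last four; its "shot" number tells which), for a name from the list of things; names that differ only in an ending like _2 or _b are one class to them, and where a whole thing is asked for, a point or a joint stands for the part that bears it (a point fixed in the world has none). Each returns a list of dicts, best first, with "score" (0 to 1); they miss things now and then, are a little off and sometimes report something else, mostly with a low value. They report only what shows in the picture. A call takes as long as a camera call.
- find_in(picture, thing): "location" ([column, row] in pixels, amid what is visible of it).
- silhouettes(picture, thing): "pixels" (384x512 bool, what is visible of it) and "location" ([column, row] in pixels, amid what is visible of it).
The state is a dict: "time": time; "joint_pos": joint angles; "dq": joint speeds; "effort": joint torques, N m; "ee_pos": TCP position; "eef_rot": TCP orientation; "contact_force": force on the tool from outside, world axes, zero at the start; "moment": the same for the moment, N m; "gripper_width": opening from 0.0 (shut) to 1.0 (fully open).
Only numpy, scipy, OpenCV 4.12 (cv2) and the standard library are available. Lean on these libraries where they do the work, as an engineer would, in place of code of your own. Each camera call takes 0.05 s, during which the arm holds its last target.

## Working session

There is one attempt and no reset: what is moved stays moved. The work goes in short steps, Python scripts to look and compute and a tool call to move; the robot and the scene stay as the last step left them, time stands still between calls to the robot, and variables do not carry over. Pictures are saved under pics/ and viewed, and the job is handed in when it is done.

Besides the shell and the picture viewer there is one more tool, called after "Request:" in YAML: its name, and indented under it one key for each argument. jog_arm: Moves the arm, as the interface text tells. Its arguments: {"type":"object","properties":{"rows":{"type":"array"},"jaw":{"type":"number"},"squeeze":{"type":"number"}},"required":["rows"]}

```bash
mkdir -p pics; ls; python3 - <<'E'
from workcell import read_state, read_camera, ticket, find_in, silhouettes, arm
import cv2,numpy as np
s=read_state();print(s)
print([a for a in dir(arm) if not a.startswith('__')], arm.hold_point_z)
for n in ["scene","top","wrist"]:
    p=read_camera(n); cv2.imwrite(f"pics/{n}0.png",p["pixels"][:,:,::-1])
    print(n,p["fx"],p["cx"],p["cy"],p.get("world_from_camera",p.get("mount")))
    for t in ["rack","rail","key_left","key_mid","key_right","knob_left","knob_mid","knob_right","mug_mid","jar_mid","screwdriver"]:
        print(t,[(np.round(d["location"],1).tolist(),round(d["score"],2)) for d in find_in(p,t)][:4])
E
```

```text
pics
{'time': 0.0, 'joint_pos': array([ 1.23908025e+00,  2.64803049e-01,  1.60540700e+00,  7.32117207e-06,
        1.27372745e+00, -3.69285872e-02]), 'dq': array([ 9.30752005e-05, -1.06298497e-03,  2.19294324e-04, -6.37028841e-04,
       -4.59735434e-04, -1.39155662e-03]), 'effort': array([ 3.78982650e-04, -5.15111768e+01, -3.67323947e+01,  3.23324343e-05,
        1.30270561e-02, -5.23661618e-05]), 'ee_pos': array([0.19588287, 0.64516009, 0.22991062]), 'eef_rot': array([-3.13924966e+00, -9.35627688e-05,  2.84680291e+00]), 'contact_force': array([ 0.50300523, -0.92871362,  0.22441506]), 'moment': array([ 0.01766707,  0.01840089, -0.06185423]), 'gripper_width': 1.0022943822642374}
['Unreachable', 'hold_point_z'] 0.0187
scene 377.47753784404836 256.3127253636053 191.71978528168094 [[-0.75247792  0.53713789 -0.38112973  1.03367257]
 [ 0.65838272  0.5980179  -0.45706322  0.59349225]
 [-0.01758358 -0.59485921 -0.80363757  1.22159876]
 [ 0.          0.          0.          1.        ]]
rack [([251.6, 256.5], 0.63)]
rail [([256.1, 253.5], 0.74)]
key_left [([280.3, 236.9], 0.56)]
key_mid [([2
[... 1165 characters left out ...]
, 0.61)]
screwdriver [([151.3, 240.7], 0.6)]
wrist 297.3186396354542 257.8293047213105 189.41041279678825 [[-1.32325963e-03 -9.66289628e-01 -2.57454082e-01  6.49720071e-02]
 [ 9.99999066e-01 -1.19054525e-03 -6.71369714e-04  3.12455983e-04]
 [ 3.42226859e-04 -2.57454730e-01  9.66290301e-01 -1.42352060e-01]
 [ 0.00000000e+00  0.00000000e+00  0.00000000e+00  1.00000000e+00]]
rack [([105.3, 352.8], 0.66)]
rail [([103.8, 351.2], 0.76)]
key_left [([103.9, 349.1], 0.62)]
key_mid [([103.8, 349.6], 0.82)]
key_right [([103.2, 353.3], 0.78)]
knob_left [([103.0, 351.8], 0.87)]
knob_mid [([105.6, 352.6], 0.76)]
knob_right [([103.3, 351.8], 0.57)]
mug_mid []
jar_mid [([102.0, 350.1], 0.72)]
screwdriver []
```

View pics/scene0.png

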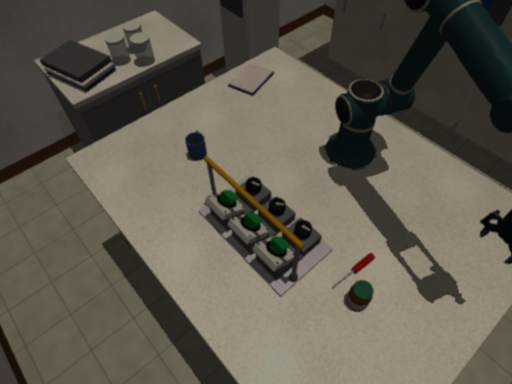

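View pics/top0.png

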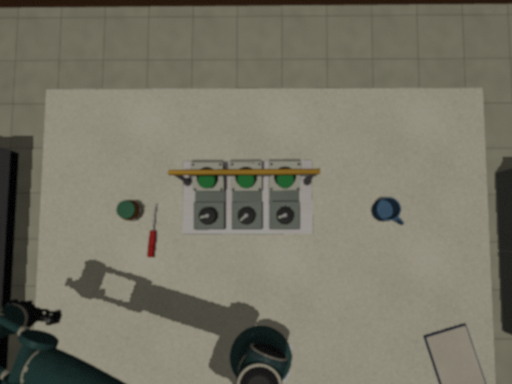

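```bash
python3 - <<'E'
import cv2
a=cv2.imread("pics/top0.png")[130:260,170:350]; cv2.imwrite("pics/top0z.png",cv2.resize(a,None,fx=4,fy=4,interpolation=cv2.INTER_CUBIC))
a=cv2.imread("pics/scene0.png")[120:330,150:390]; cv2.imwrite("pics/scene0z.png",cv2.resize(a,None,fx=2.8,fy=2.8,interpolation=cv2.INTER_CUBIC))
E
```

```text
(no output)
```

View pics/top0z.png

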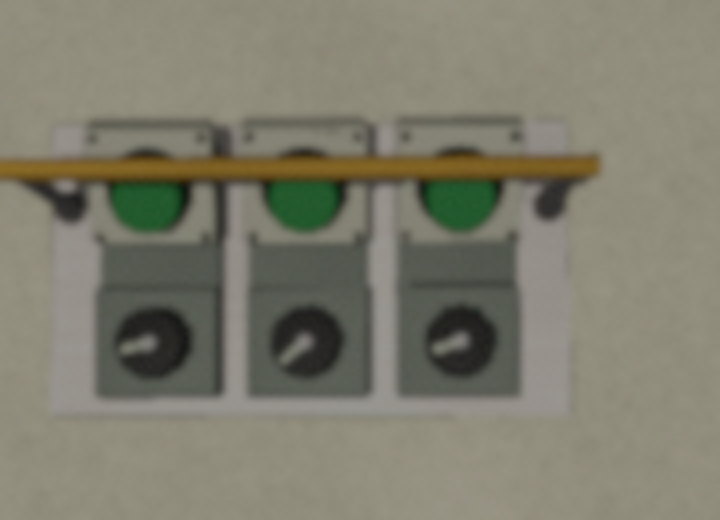

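View pics/scene0z.png

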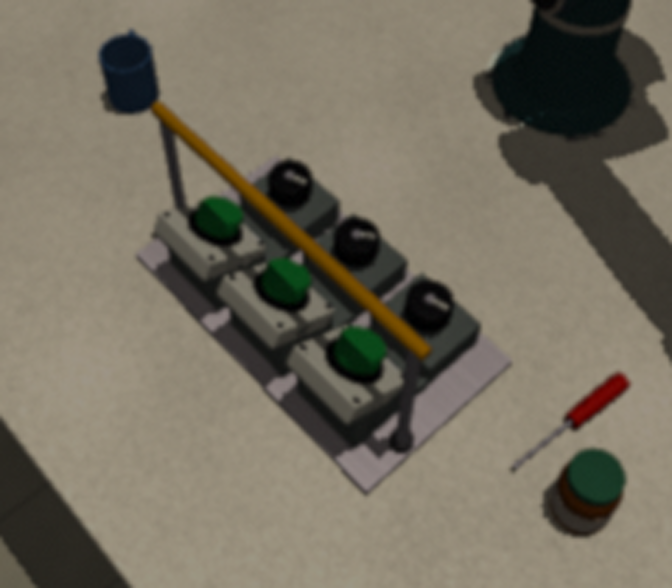

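The top view shows the rack's plate spanning columns 183–312 and rows 161–234. The knobs lie near (208,215), (247,215) and (285,215), the keys near (207,180), (246,180) and (285,180), and the rail near row 172. The jar and screwdriver are left of the rack and the mug is right. First a coarse fit from the two fixed cameras.

```bash
cat > h.py <<'E'
import numpy as np,cv2
from workcell import read_state, read_camera, ticket, find_in, silhouettes, arm
from scipy.spatial.transform import Rotation as R
from scipy.optimize import least_squares
TOP=dict(f=461.6324,cx=253.9816,cy=192.0751,T=np.array([[ 0.00455664,-0.99515549,0.09820786,0.41371685],[-0.99968251,-0.00209943,0.02510934,-0.01718104],[-0.02478151,-0.0982911,-0.9948491,1.64254073],[0,0,0,1]]))
SC=dict(f=377.4775,cx=256.3127,cy=191.7198,T=np.array([[-0.75247792,0.53713789,-0.38112973,1.03367257],[0.65838272,0.5980179,-0.45706322,0.59349225],[-0.01758358,-0.59485921,-0.80363757,1.22159876],[0,0,0,1]]))
def proj(c,P):
    P=np.atleast_2d(P);q=(P-c['T'][:3,3])@c['T'][:3,:3]
    if c.get('fish'):
        r=np.hypot(q[:,0],q[:,1]);th=np.arctan2(r,q[:,2]);k=c['f']*th/np.maximum(r,1e-9)
        return np.c_[q[:,0]*k+c['cx'],q[:,1]*k+c['cy']]
    return np.c_[q[:,0]/q[:,2]*c['f']+c['cx'],q[:,1]/q[:,2]*c['f']+c['cy']]
def wrist():
    s=read_state();p=read_camera("wrist")
    T=np.eye(4);T[:3,:3]=R.from_euler('xyz',s['eef_rot']).as_matrix();T[:3,3]=s['ee_pos']
    return p,dict(f=p['fx'],cx=p['cx'],cy=p['cy'],T=T@p['mount'],fish=True)
def rack(x,P):
    c,s=np.cos(x[2]),np.sin(x[2]);P=np.atleast_2d(P)
    return np.c_[x[0]+c*P[:,0]-s*P[:,1],x[1]+s*P[:,0]+c*P[:,1],P[:,2]]
E
python3 - <<'E'
from h import *
t=lambda L:[(a/4+170-.4,b/4+130-.4) for a,b in L]
s=lambda L:[(a/2.8+150-.3,b/2.8+120-.3) for a,b in L]
C=[(-.13,.23,.012),(-.13,-.23,.012),(.13,.23,.012),(.13,-.23,.012)]
tc=t([(52,413),(570,415),(55,125),(568,122)])
sc=s([(511,365),(366,492),(138,257)]); SCi=[0,2,3]
sk=s([(355,353),(282,284),(217,220)])   # keys tops
sn=s([(434,295),(359,232),(293,174)])   # knob tops
tn=t([(154,341),(308,341),(461,340)])
Y=[.13,0,-.13]
# params: x,y,yaw, knobx, knobtopz, keyx,keyz, railx,railz
def model(p):
    out=[]
    out+=[proj(TOP,rack(p,C))-tc, proj(SC,rack(p,np.array(C)[SCi]))-sc]
    K=[(p[3],y,p[4]) for y in Y]
    out+=[proj(SC,rack(p,K))-sn, proj(TOP,rack(p,[(p[3],y,p[4]) for y in Y]))-tn]
    G=[(p[5],y,p[6]) for y in Y]
    out+=[proj(SC,rack(p,G))-sk]
    a=proj(TOP,rack(p,G))-t([(148,190),(304,190),(459,190)]); out+=[a*[1,.3]]
    Rl=[(p[7],.23,p[8]),(p[7],-.23,p[8])]
    out+=[proj(SC,rack(p,Rl))-s([(425,350),(158,107)]), (proj(TOP,rack(p,Rl))-t([(-2,168),(598,166)]))[:]*[0.5,1]]
    return out
r=least_squares(lambda p:np.concatenate([o.ravel() for o in model(p)]),[.45,0,0,-.07,.1,.05,.13,.05,.2],loss='soft_l1')
print(np.round(r.x,4));
for o in model(r.x):print(np.round(o,1).tolist())
E
```

```text
[ 0.5579  0.0494  0.0062 -0.0713  0.1154  0.0521  0.1237  0.0537  0.2618]
[[-0.9, 0.8], [0.2, 0.1], [-0.6, 0.1], [-0.3, 0.1]]
[[-0.0, -0.9], [-1.0, 0.9], [-1.9, -1.1]]
[[-1.8, 0.6], [-1.2, -0.0], [-1.7, -0.5]]
[[-1.7, 0.7], [-1.1, 0.6], [0.0, 0.8]]
[[0.1, 0.3], [0.1, -0.1], [-0.5, -0.1]]
[[-0.2, 0.4], [-0.2, 0.3], [0.3, 0.3]]
[[0.1, 1.7], [-1.5, -0.8]]
[[-0.7, 0.6], [0.4, 0.3]]
```

Request:
jog_arm:
  rows:
    - {"travel":[1.4,-3.3,0.67],"angular":[0,0,0.098]}
    - {"travel":[1.4,-3.3,0.67],"angular":[0,0,0.098]}
    - {"travel":[1.4,-3.3,0.67],"angular":[0,0,0.098]}
    - {"travel":[1.4,-3.3,0.67],"angular":[0,0,0]}
    - {"travel":[1.4,-3.3,0.67],"angular":[0,-0.0655,0]}
    - {"travel":[1.4,-3.3,0.67],"angular":[0,-0.0655,0]}
    - {"travel":[1.4,-3.3,0.67],"angular":[0,-0.0655,0]}
    - {"travel":[1.4,-3.3,0.67],"angular":[0,-0.0655,0]}
    - {"travel":[1.4,-3.3,0.67],"angular":[0,-0.0655,0]}
    - {"travel":[1.4,-3.3,0.67],"angular":[0,-0.0655,0]}
    - {"travel":[1.4,-3.3,0.67],"angular":[0,-0.0655,0]}
    - {"travel":[1.4,-3.3,0.67],"angular":[0,-0.0655,0]}
    - {"travel":[1.4,-3.3,0.67],"angular":[0,0,0]}
    - {"travel":[1.4,-3.3,0.67],"angular":[0,0,0]}
    - {"travel":[1.4,-3.3,0.67],"angular":[0,0,0]}
    - {"travel":[1.4,-3.3,0.67],"angular":[0,0,0]}
    - {"travel":[1.4,-3.3,0.67],"angular":[0,0,0]}
    - {"travel":[1.4,-3.3,0.67],"angular":[0,0,0]}
    - {"travel":[0,0,0],"angular":[0,0,0]}
  jaw: 0
  squeeze: 40

```text
time: 3.38
ee_pos: [0.4503, 0.0435, 0.3546]
eef_rot: [-3.139, 0.529, 3.129]
contact_force: [-0.2, 0.0, 0.3]
gripper_width: 0.002
```

```bash
python3 - <<'E'
from h import *
s=read_state();print(s['time'],s['ee_pos'],s['eef_rot'],s['contact_force'],s['joint_pos'],s['gripper_width'])
p,c=wrist();cv2.imwrite("pics/w1.png",p["pixels"][:,:,::-1]);np.savez("w1.npz",**c)
x=[.5579,.0494,.0062]
for n,P in dict(knob=[(-.0713,y,.115) for y in(.13,0,-.13)],key=[(.0521,y,.1237) for y in(.13,0,-.13)],rail=[(.0537,y,.262) for y in (.23,0,-.23)],tcp=rack([0,0,0],s['ee_pos'])).items():
    print(n,np.round(proj(c,rack(x,P) if n!='tcp' else P),1).tolist())
E
```

```text
3.3833 [0.45030733 0.04352634 0.35457539] [-3.13893091  0.52885414  3.1287141 ] [-0.16937812  0.04889292  0.32291947] [ 0.07889348 -0.59766165  2.20179849 -0.05771249  1.01139759 -1.4608439 ] 0.0018427249859352352
knob [[365.7, 94.5], [263.2, 92.2], [160.4, 97.5]]
key [[351.2, 171.3], [264.2, 172.0], [176.9, 173.7]]
rail [[442.2, 244.2], [265.6, 254.4], [87.6, 248.9]]
tcp [[257.8, 239.7]]
```

View pics/w1.png

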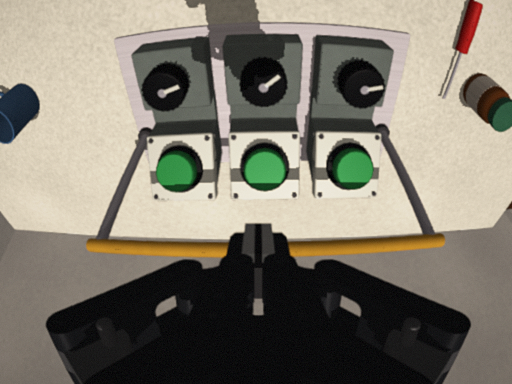

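The wrist view shows keys at about (179,170), (265,167) and (352,165), knobs at (166,87), (264,82) and (364,83), and rail ends at (89,244) and (442,240). This agrees with the coarse fit to within ~10 px. Next I'll segment for a refined joint fit.

```bash
python3 - <<'E'
from h import *
im=cv2.imread("pics/w1.png")
hsv=cv2.cvtColor(im,cv2.COLOR_BGR2HSV)
m=cv2.inRange(hsv,(45,120,40),(85,255,255)); m[:, 430:]=0
n,l,st,ce=cv2.connectedComponentsWithStats(m)
for i in range(1,n):
    if st[i,4]>100:print(st[i],ce[i])
z=cv2.resize(im[15:215,100:430],None,fx=2.4,fy=2.4,interpolation=cv2.INTER_CUBIC);cv2.imwrite("pics/w1z.png",z)
z=cv2.resize(im[140:200,145:390],None,fx=3.2,fy=3.2,interpolation=cv2.INTER_CUBIC);cv2.imwrite("pics/w1k.png",np.clip(z*1.2,0,255))
E
```

```text
[ 244  148   42   42 1390] [264.36690647 169.04244604]
[ 333  148   40   41 1269] [352.37667455 168.14026793]
[ 156  151   41   40 1270] [176.20944882 170.73779528][ WARN:0@0.751] global loadsave.cpp:1063 imwrite_ Unsupported depth image for selected encoder is fallbacked to CV_8U.
```

View pics/w1z.png

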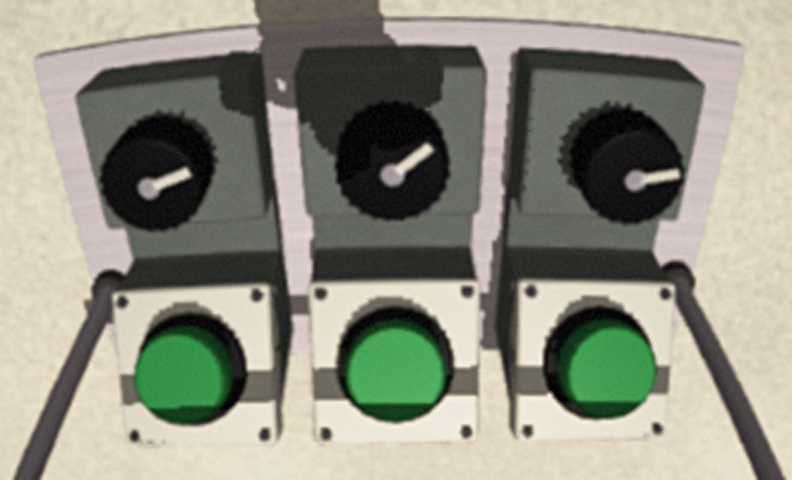

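View pics/w1k.png

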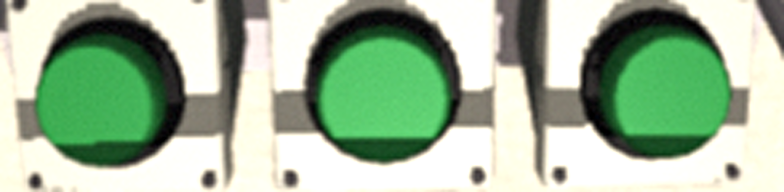

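```bash
python3 - <<'E'
from h import *
c=dict(np.load("w1.npz"))
t=lambda L:[(a/4+170-.4,b/4+130-.4) for a,b in L]
s=lambda L:[(a/2.8+150-.3,b/2.8+120-.3) for a,b in L]
C=[(-.13,.23,.012),(-.13,-.23,.012),(.13,.23,.012),(.13,-.23,.012)]
tc=t([(52,413),(570,415),(55,125),(568,122)])
sc=s([(511,365),(366,492),(138,257)]); SCi=[0,2,3]
sk=s([(355,353),(282,284),(217,220)]);sn=s([(434,295),(359,232),(293,174)])
Y=[.13,0,-.13]
def model(p):
    K=rack(p,[(p[3],y,p[4]) for y in Y]);G=rack(p,[(p[5],y,p[6]) for y in Y])
    Rl=rack(p,[(p[7],.23,p[8]),(p[7],-.23,p[8])])
    return dict(tc=proj(TOP,rack(p,C))-tc,sc=proj(SC,rack(p,np.array(C)[SCi]))-sc,
    sn=proj(SC,K)-sn,sk=proj(SC,G)-sk,tk=(proj(TOP,G)-t([(148,190),(304,190),(459,190)]))*[1,.2],
    srail=proj(SC,Rl)-s([(425,350),(158,107)]),trail=(proj(TOP,Rl)-t([(-2,168),(598,166)]))*[.5,1],
    wk=proj(c,G)-[(354.7,170.3),(265,171.2),(175.3,172.5)],
    wn=proj(c,K)-[(365,90.4),(263.3,87.5),(162.1,92.9)],
    wc=proj(c,rack(p,C[:2]))-[(409.6,33.8),(115,38.8)],
    wr=(proj(c,Rl)-[(442,240),(89,244)])*[.5,1])
r=least_squares(lambda p:np.concatenate([o.ravel() for o in model(p).values()]),[.557,0.05,0,-.07,.1,.05,.13,.05,.26],loss='soft_l1')
print(np.round(r.x,4));np.save("fit.npy",r.x)
for k,o in model(r.x).items():print(k,np.round(o,1).tolist())
p=r.x
print("keys",np.round(rack(p,[(p[5],y,p[6]) for y in Y]),4).tolist());print("knobtops",np.round(rack(p,[(p[3],y,p[4]) for y in Y]),4).tolist())
E
```

```text
[ 0.5556  0.0499  0.0048 -0.0732  0.1102  0.0524  0.1238  0.0545  0.256 ]
tc [[-1.1, 1.4], [0.0, 0.8], [-0.7, 0.6], [-0.4, 0.8]]
sc [[0.5, -1.1], [-0.5, 0.6], [-1.4, -1.4]]
sn [[-1.0, 0.9], [-0.3, 0.3], [-0.7, -0.2]]
sk [[0.6, 0.1], [0.6, -0.4], [0.0, -0.4]]
tk [[-0.4, 0.4], [-0.3, 0.3], [0.2, 0.3]]
srail [[0.3, 2.5], [-0.8, 0.2]]
trail [[-0.6, 1.2], [0.2, 1.1]]
wk [[-3.0, 0.2], [-0.6, -0.1], [1.5, 0.2]]
wn [[0.6, -0.3], [0.3, -0.0], [-1.0, -0.1]]
wc [[1.3, 1.8], [-2.1, 0.9]]
wr [[-0.3, -0.0], [-0.1, 0.4]]
keys [[0.6074, 0.1801, 0.1238], [0.608, 0.0501, 0.1238], [0.6087, -0.0799, 0.1238]]
knobtops [[0.4818, 0.1795, 0.1102], [0.4824, 0.0495, 0.1102], [0.4831, -0.0805, 0.1102]]
```

Key tops are about (0.608, 0.050±0.13, 0.124), the rail is at z≈0.256 and its line lies about 70 mm off the key axis, so the tilted approach clears it. I'm approaching the middle key along its axis.

Request:
jog_arm:
  rows:
    - {"travel":[3.3,0.65,-1.4],"angular":[0,0,0]}
    - {"travel":[1.75,0,-3.03],"angular":[0,0,0]}
    - {"travel":[1.75,0,-3.03],"angular":[0,0,0]}
    - {"travel":[1.75,0,-3.03],"angular":[0,0,0]}
    - {"travel":[1.75,0,-3.03],"angular":[0,0,0]}
    - {"travel":[1.75,0,-3.03],"angular":[0,0,0]}
    - {"travel":[1.0,0,-1.73],"angular":[0,0,0]}
    - {"travel":[0.5,0,-0.866],"angular":[0,0,0]}
    - {"travel":[0,0,0],"angular":[0,0,0]}
    - {"travel":[0,0,0],"angular":[0,0,0]}

```text
time: 4.27
ee_pos: [0.5833, 0.0597, 0.1604]
eef_rot: [3.141, 0.523, -3.141]
contact_force: [0.2, -0.2, 0.5]
gripper_width: -0.0
```

```bash
python3 - <<'E'
from h import *
s=read_state();print(s['time'],s['ee_pos'],s['eef_rot'],s['contact_force'],s['joint_pos'])
fit=np.load("fit.npy");n=np.array([-.5,0,.866]);n/=np.linalg.norm(n)
d=s['ee_pos']-np.array([.608,.0501,.1238]);print("d",d@n,"lat",d-d@n*n)
p,c=wrist();cv2.imwrite("pics/w2.png",p["pixels"][:,:,::-1])
E
```

```text
4.2667 [0.58330414 0.05974138 0.1603997 ] [ 3.14099984  0.52320019 -3.14069552] [ 0.157099   -0.18680604  0.54836105] [ 0.083773   -0.13434107  2.25609582 -0.08520569  0.49960878 -1.42413542]
d 0.04404423484860114 lat [-0.00267326  0.00964138 -0.00154345]
```

View pics/w2.png

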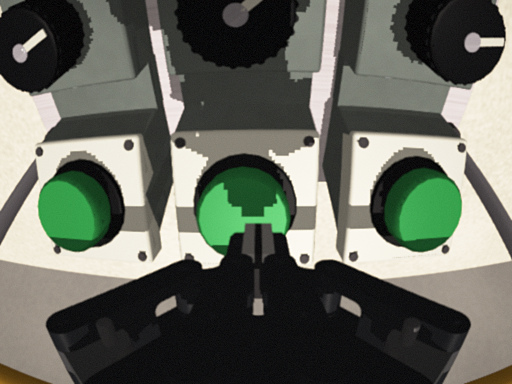

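The fingertips sit about 10 mm too far left of the key's centre (the tip is at pixel (258,225), the key centre at about (246,205)), so I'm correcting while descending.

Request:
jog_arm:
  rows:
    - {"travel":[0.27,-0.95,0.15],"angular":[0,0,0]}
    - {"travel":[0.5,0,-0.866],"angular":[0,0,0]}
    - {"travel":[0.5,0,-0.866],"angular":[0,0,0]}
    - {"travel":[0.25,0,-0.433],"angular":[0,0,0]}
    - {"travel":[0,0,0],"angular":[0,0,0]}
    - {"travel":[0,0,0],"angular":[0,0,0]}

```text
time: 4.82
ee_pos: [0.5983, 0.049, 0.1394]
eef_rot: [3.141, 0.522, 3.141]
contact_force: [0.3, -0.2, -0.1]
gripper_width: 0.001
```

Request:
jog_arm:
  rows:
    - {"travel":[0.083,0,-0.144],"angular":[0,0,0]}
    - {"travel":[0.083,0,-0.144],"angular":[0,0,0]}

```text
time: 4.98
ee_pos: [0.6006, 0.049, 0.1376]
eef_rot: [3.141, 0.524, 3.141]
contact_force: [-1.6, 1.1, 1.1]
gripper_width: 0.001
```

Request:
jog_arm:
  rows:
    - {"travel":[0.083,0,-0.144],"angular":[0,0,0]}
    - {"travel":[0.083,0,-0.144],"angular":[0,0,0]}

```text
time: 5.15
ee_pos: [0.6023, 0.049, 0.1347]
eef_rot: [3.141, 0.524, 3.141]
contact_force: [-1.8, 1.0, 1.1]
gripper_width: -0.0
```

Request:
jog_arm:
  rows:
    - {"travel":[0.083,0,-0.144],"angular":[0,0,0]}

```text
time: 5.23
ee_pos: [0.6031, 0.049, 0.1332]
eef_rot: [3.141, 0.524, 3.141]
contact_force: [-1.3, 1.3, 1.7]
gripper_width: -0.003
```

Request:
jog_arm:
  rows:
    - {"travel":[0.083,0,-0.144],"angular":[0,0,0]}

```text
time: 5.32
ee_pos: [0.604, 0.049, 0.1318]
eef_rot: [3.141, 0.524, 3.141]
contact_force: [-2.4, 1.4, 2.4]
gripper_width: 0.001
```

Request:
jog_arm:
  rows:
    - {"travel":[0.083,0,-0.144],"angular":[0,0,0]}

```text
time: 5.4
ee_pos: [0.6048, 0.049, 0.1303]
eef_rot: [3.141, 0.524, 3.141]
contact_force: [-1.4, 1.9, 3.6]
gripper_width: 0.001
```

```bash
python3 - <<'E'
from h import *
s=read_state();print(s['time'],s['ee_pos'],s['contact_force'],s['moment'])
p,c=wrist();cv2.imwrite("pics/w3.png",cv2.resize(p["pixels"][100:260,:,::-1],None,fx=1.5,fy=1.5))
p=read_camera("scene");cv2.imwrite("pics/s3.png",cv2.resize(p["pixels"][160:290,180:330,::-1],None,fx=4,fy=4,interpolation=cv2.INTER_CUBIC))
s=read_state();print(s['time'],s['ee_pos'],s['contact_force'],s['moment'])
E
```

```text
5.4 [0.60482159 0.04901328 0.1303026 ] [-1.39331762  1.92861718  3.58533971] [0.18060006 0.36628296 0.12707758]
5.5 [0.60484853 0.04900481 0.13021543] [-1.94341198  1.13109832  2.75183894] [0.19878223 0.32345085 0.08367528]
```

View pics/w3.png

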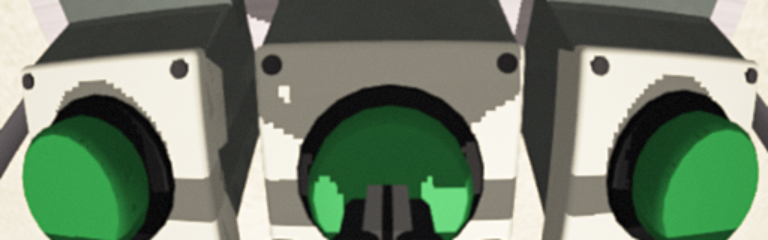

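View pics/s3.png

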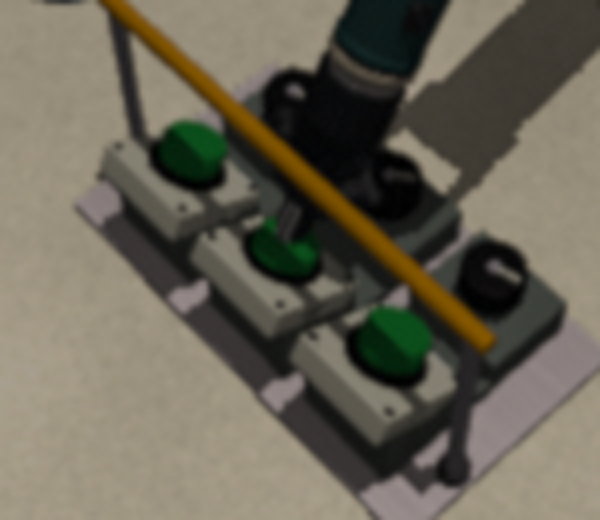

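The middle key is visibly pushed in by roughly 9 mm, yet resistance only rose slowly, about 1.8 to 3.5 N with no peak near 7 N. So it is soft. Contact also came ~15 mm earlier than my fit predicted, because the wrist shot was taken while the arm was moving. I'm backing off and refitting from a settled view.

Request:
jog_arm:
  rows:
    - {"travel":[-0.5,0,0.866],"angular":[0,0,0]}
    - {"travel":[-1.75,0,3.03],"angular":[0,0,0]}
    - {"travel":[-1.75,0,3.03],"angular":[0,0,0]}
    - {"travel":[-1.75,0,3.03],"angular":[0,0,0]}
    - {"travel":[0,0,0],"angular":[0,0,0]}
    - {"travel":[0,0,0],"angular":[0,0,0]}
    - {"travel":[0,0,0],"angular":[0,0,0]}

```text
time: 6.08
ee_pos: [0.5467, 0.0487, 0.23]
eef_rot: [3.141, 0.524, 3.141]
contact_force: [0.5, 0.4, -0.3]
gripper_width: -0.005
```

```bash
python3 - <<'E'
from h import *
s=read_state();print(s['time'],s['ee_pos'],s['eef_rot'],s['contact_force'],s['dq'])
p,c=wrist();cv2.imwrite("pics/w4.png",p["pixels"][:,:,::-1]);np.savez("w4.npz",**c)
print(proj(c,s['ee_pos']))
x=np.load("fit.npy");Y=(.13,0,-.13)
print(proj(c,rack(x,[(x[3],y,x[4]) for y in Y])),proj(c,rack(x,[(x[5],y,x[6]) for y in Y])))
z=cv2.resize(p["pixels"][0:240,:,::-1],None,fx=1.56,fy=1.56,interpolation=cv2.INTER_CUBIC);cv2.imwrite("pics/w4z.png",z)
E
```

```text
6.0833 [0.54671947 0.04874282 0.23003592] [3.14125424 0.52449564 3.14064973] [ 0.50127464  0.39848979 -0.32831434] [ 7.28028072e-05  3.62442949e-02  2.05145463e-02  1.75760761e-03
 -1.33354058e-03 -1.10486513e-03]
[[257.77346133 239.64845612]]
[[423.67789323  56.68251992]
 [258.66904088  42.93143839]
 [ 93.66986472  58.50957766]] [[391.6623907  183.25765766]
 [259.42282584 183.54358887]
 [127.09112665 184.61354925]]
```

View pics/w4z.png

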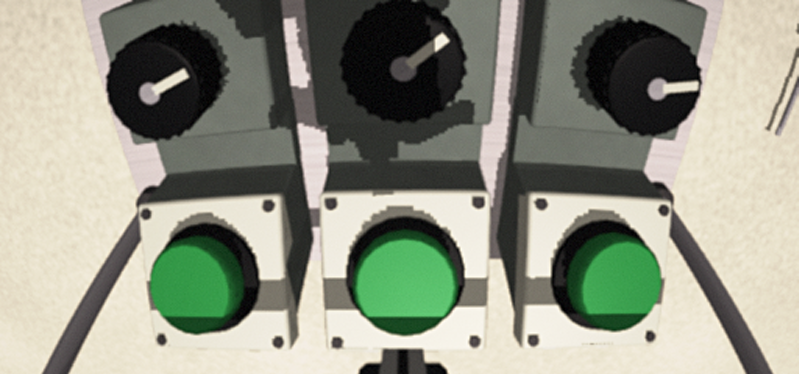

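```bash
python3 - <<'E'
from h import *
c=dict(np.load("w4.npz"));w1=dict(np.load("w1.npz"))
t=lambda L:[(a/4+170-.4,b/4+130-.4) for a,b in L]
s=lambda L:[(a/2.8+150-.3,b/2.8+120-.3) for a,b in L]
C=[(-.13,.23,.012),(-.13,-.23,.012),(.13,.23,.012),(.13,-.23,.012)]
tc=t([(52,413),(570,415),(55,125),(568,122)])
sc=s([(511,365),(366,492),(138,257)]); SCi=[0,2,3]
sk=s([(355,353),(282,284),(217,220)]);sn=s([(434,295),(359,232),(293,174)])
Y=[.13,0,-.13]
# screws of white plate (middle): spacing unknown -> skip
def model(p):
    K=rack(p,[(p[3],y,p[4]) for y in Y]);G=rack(p,[(p[5],y,p[6]) for y in Y])
    return dict(tc=.7*(proj(TOP,rack(p,C))-tc),sc=.7*(proj(SC,rack(p,np.array(C)[SCi]))-sc),
    sn=proj(SC,K)-sn,sk=.5*(proj(SC,G)-sk),
    w4k=2*(proj(c,G)-[(395.5,182),(260.5,182),(125,182.5)]),
    w4n=2*(proj(c,K)-[(421.2,57),(258.3,44.2),(95.5,59.6)]))
r=least_squares(lambda p:np.concatenate([o.ravel() for o in model(p).values()]),[.557,0.05,0,-.07,.1,.05,.13],loss='soft_l1')
print(np.round(r.x,4));np.save("fit2.npy",r.x)
for k,o in model(r.x).items():print(k,np.round(o,1).tolist())
p=r.x
print("keys",np.round(rack(p,[(p[5],y,p[6]) for y in Y]),4).tolist());print("knobtops",np.round(rack(p,[(p[3],y,p[4]) for y in Y]),4).tolist())
E
```

```text
[ 0.5578  0.0501  0.0081 -0.0737  0.1076  0.0448  0.1275]
tc [[-0.7, 0.7], [0.1, -0.0], [-0.6, 0.1], [-0.4, -0.0]]
sc [[0.1, -0.6], [-0.5, 0.7], [-1.3, -0.6]]
sn [[-1.3, 1.5], [-0.7, 0.9], [-1.1, 0.5]]
sk [[1.0, -0.7], [0.9, -0.9], [0.5, -0.8]]
w4k [[-1.2, -1.1], [-1.3, -0.1], [-0.4, 2.0]]
w4n [[1.3, -0.2], [0.7, -0.2], [0.4, 0.2]]
keys [[0.6016, 0.1805, 0.1275], [0.6026, 0.0505, 0.1275], [0.6037, -0.0795, 0.1275]]
knobtops [[0.4831, 0.1795, 0.1076], [0.4841, 0.0495, 0.1076], [0.4852, -0.0805, 0.1076]]
```

```bash
python3 - <<'E'
from h import *
p=np.load("fit2.npy");c4=dict(np.load("w4.npz"))
mount=np.linalg.inv(np.eye(4))
# w3 camera from w4 mount
import numpy as np
T4=np.eye(4);T4[:3,:3]=R.from_euler('xyz',[3.14125424,0.52449564,3.14064973]).as_matrix();T4[:3,3]=[0.54671947,0.04874282,0.23003592]
M=np.linalg.inv(T4)@c4['T']
T3=np.eye(4);T3[:3,:3]=R.from_euler('xyz',[3.141,0.524,3.141]).as_matrix();T3[:3,3]=[0.60482,0.04901,0.1303]
c3=dict(c4);c3['T']=T3@M
n=np.array([-.5,0,.866]);u=np.array([.866,0,.5]);v=np.array([0,1,0]);a=np.linspace(0,2*np.pi,200)
for nm,c in(("w4",c4),("w3",c3)):
  for key in (0,1,2):
    for dep in (-.006,0,.004,.008,.012):
        ctr=np.array([p[5],[.13,0,-.13][key],p[6]])-dep*n
        q=proj(c,rack(p,ctr+.03*(np.cos(a)[:,None]*u+np.sin(a)[:,None]*v)))
        print(nm,key,dep,q.min(0).round(1),q.max(0).round(1))
im=cv2.imread("pics/w3.png");hsv=cv2.cvtColor(im,cv2.COLOR_BGR2HSV);m=cv2.inRange(hsv,(45,100,20),(85,255,255))
nn,l,st,ce=cv2.connectedComponentsWithStats(m)
print([ (st[i,:4]/1.5).round(1).tolist() for i in range(1,nn) if st[i,4]>500])
im=cv2.imread("pics/w4.png");hsv=cv2.cvtColor(im,cv2.COLOR_BGR2HSV);m=cv2.inRange(hsv,(45,100,20),(85,255,255))
nn,l,st,ce=cv2.connectedComponentsWithStats(m)
print([ st[i,:4].tolist() for i in range(1,nn) if st[i,4]>300])
E
```

```text
w4 0 -0.006 [368.7 151.4] [423.9 213. ]
w4 0 0 [366.6 150.5] [420.9 211. ]
w4 0 0.004 [365.1 149.9] [419.  209.7]
w4 0 0.008 [363.8 149.4] [417.2 208.5]
w4 0 0.012 [362.4 148.8] [415.3 207.2]
w4 1 -0.006 [225.7 149.5] [294.  215.8]
w4 1 0 [226.5 148.7] [293.2 213.6]
w4 1 0.004 [226.9 148.1] [292.7 212.1]
w4 1 0.008 [227.4 147.6] [292.2 210.7]
w4 1 0.012 [227.8 147. ] [291.8 209.4]
w4 2 -0.006 [ 95.8 153.6] [151. 215.]
w4 2 0 [ 98.7 152.7] [153.2 212.9]
w4 2 0.004 [100.6 152. ] [154.6 211.6]
w4 2 0.008 [102.4 151.5] [155.9 210.3]
w4 2 0.012 [104.3 150.9] [157.3 209.1]
w3 0 -0.006 [434.2 179.7] [505.1 270.8]
w3 0 0 [429.3 177.4] [499.4 266.5]
w3 0 0.004 [426.1 176. ] [495.7 263.7]
w3 0 0.008 [423.1 174.6] [492.1 261.1]
w3 0 0.012 [420.1 173.2] [488.6 258.5]
w3 1 -0.006 [201.8 179.5] [319.4 286.9]
w3 1 0 [203.8 176.7] [317.3 281.1]
w3 1 0.004 [205.1 175. ] [315.9 277.4]
w3 1 0.008 [206.3 173.4] [314.6 273.9]
w3 1 0.012 [207.5 171.9] [313.4 270.4]
w3 2 -0.006 [ 15.3 183. ] [ 86.9 273.5]
w3 2 0 [ 20.9 180.6] [ 91.7 269.2]
w3 2 0.004 [ 24.6 179.1] [ 94.8 266.4]
w3 2 0.008 [ 28.2 177.6] [ 97.8 263.7]
w3 2 0.012 [ 31.6 176.2] [100.7 261. ]
[[204.0, 70.0, 112.7, 90.0], [420.7, 73.3, 84.7, 86.7], [15.3, 76.0, 84.7, 84.0]]
[[225, 147, 70, 67], [363, 148, 61, 64], [96, 151, 61, 63]]
```

Comparing edges, the unpressed key tops lie ~6 mm further out than my fit, at about z 0.133. The middle key was therefore pressed about 6 mm at ≤3.8 N, which confirms it is soft. Next is the right key.

Request:
jog_arm:
  rows:
    - {"travel":[0,-3.2,0],"angular":[0,0,0]}
    - {"travel":[0,-3.2,0],"angular":[0,0,0]}
    - {"travel":[0,-3.2,0],"angular":[0,0,0]}
    - {"travel":[0,-3.2,0],"angular":[0,0,0]}
    - {"travel":[1.5,0,-2.6],"angular":[0,0,0]}
    - {"travel":[1.5,0,-2.6],"angular":[0,0,0]}
    - {"travel":[1.0,0,-1.73],"angular":[0,0,0]}
    - {"travel":[0.5,0,-0.866],"angular":[0,0,0]}
    - {"travel":[0,0,0],"angular":[0,0,0]}
    - {"travel":[0,0,0],"angular":[0,0,0]}
    - {"travel":[0,0,0],"angular":[0,0,0]}

```text
time: 7.05
ee_pos: [0.5924, -0.079, 0.1523]
eef_rot: [3.141, 0.524, 3.141]
contact_force: [0.2, 0.2, 0.5]
gripper_width: 0.002
```

```bash
cat > k.py <<'E'
from h import *
import sys
s=read_state();n=np.array([-.5,0,.866]);u=np.array([.866,0,.5])
k=dict(l=[.5984,.1805,.1331],r=[.6005,-.0795,.1331])[sys.argv[1]]
d=s['ee_pos']-k;print(s['time'],"d %.1f u %.1f y %.1f mm"%tuple(1e3*np.array([d@n,d@u,d[1]])),"Fn %.2f"%(s['contact_force']@n),s['contact_force'].round(1),s['ee_pos'],s['eef_rot'])
E
python3 k.py r
```

```text
7.05 d 20.7 u 2.5 y 0.5 mm Fn 0.32 [0.2 0.2 0.5] [ 0.59235053 -0.07896119  0.15229046] [3.14133433 0.52436509 3.14127008]
```

Request:
jog_arm:
  rows:
    - {"travel":[0.15,0,-0.26],"angular":[0,0,0]}
    - {"travel":[0.15,0,-0.26],"angular":[0,0,0]}
    - {"travel":[0.1,0,-0.173],"angular":[0,0,0]}
    - {"travel":[0.083,0,-0.144],"angular":[0,0,0]}
    - {"travel":[0.083,0,-0.144],"angular":[0,0,0]}

```text
time: 7.47
ee_pos: [0.5979, -0.0791, 0.1423]
eef_rot: [3.141, 0.525, 3.141]
contact_force: [-0.4, 0.2, 1.4]
gripper_width: 0.005
```

Request:
jog_arm:
  rows:
    - {"travel":[0.083,0,-0.144],"angular":[0,0,0]}

```text
time: 7.55
ee_pos: [0.5987, -0.0791, 0.1406]
eef_rot: [3.141, 0.524, 3.141]
contact_force: [0.2, -0.4, 0.6]
gripper_width: -0.004
```

Request:
jog_arm:
  rows:
    - {"travel":[0.083,0,-0.144],"angular":[0,0,0]}

```text
time: 7.63
ee_pos: [0.5995, -0.0791, 0.1391]
eef_rot: [3.141, 0.524, 3.141]
contact_force: [-0.6, -0.5, 0.2]
gripper_width: 0.002
```

Request:
jog_arm:
  rows:
    - {"travel":[0.083,0,-0.144],"angular":[0,0,0]}

```text
time: 7.72
ee_pos: [0.6004, -0.0791, 0.1375]
eef_rot: [3.141, 0.524, 3.141]
contact_force: [-0.6, 0.5, 1.8]
gripper_width: 0.003
```

Request:
jog_arm:
  rows:
    - {"travel":[0.083,0,-0.144],"angular":[0,0,0]}

```text
time: 7.8
ee_pos: [0.6012, -0.0791, 0.1362]
eef_rot: [3.141, 0.524, 3.141]
contact_force: [-1.9, -0.0, 2.6]
gripper_width: 0.0
```

Request:
jog_arm:
  rows:
    - {"travel":[0.083,0,-0.144],"angular":[0,0,0]}

```text
time: 7.88
ee_pos: [0.602, -0.0791, 0.1348]
eef_rot: [3.141, 0.524, 3.141]
contact_force: [-2.5, -0.3, 3.3]
gripper_width: -0.001
```

```bash
python3 k.py r
```

```text
7.8833 d 0.7 u 2.1 y 0.4 mm Fn 4.09 [-2.5 -0.3  3.3] [ 0.60198354 -0.07909382  0.13477369] [3.14108394 0.52391287 3.14077196]
```

Request:
jog_arm:
  rows:
    - {"travel":[0.083,0,-0.144],"angular":[0,0,0]}

```text
time: 7.97
ee_pos: [0.6028, -0.0791, 0.1334]
eef_rot: [3.141, 0.524, 3.141]
contact_force: [-3.7, -0.0, 3.9]
gripper_width: 0.003
```

Request:
jog_arm:
  rows:
    - {"travel":[0.083,0,-0.144],"angular":[0,0,0]}

```text
time: 8.05
ee_pos: [0.6037, -0.0791, 0.132]
eef_rot: [3.141, 0.524, 3.141]
contact_force: [-4.2, 0.5, 4.7]
gripper_width: -0.003
```

Request:
jog_arm:
  rows:
    - {"travel":[0.083,0,-0.144],"angular":[0,0,0]}

```text
time: 8.13
ee_pos: [0.6045, -0.0791, 0.1305]
eef_rot: [3.141, 0.524, 3.141]
contact_force: [-3.5, 0.2, 5.1]
gripper_width: 0.003
```

```bash
python3 k.py r
```

```text
8.1333 d -4.2 u 2.1 y 0.4 mm Fn 6.17 [-3.5  0.2  5.1] [ 0.60445547 -0.0790853   0.13047901] [3.14109753 0.52398091 3.1407634 ]
```

Request:
jog_arm:
  rows:
    - {"travel":[0.083,0,-0.144],"angular":[0,0,0]}

```text
time: 8.22
ee_pos: [0.6053, -0.0791, 0.1291]
eef_rot: [3.141, 0.524, 3.141]
contact_force: [-4.4, 0.8, 5.7]
gripper_width: -0.001
```

```bash
python3 k.py r
```

```text
8.2167 d -5.9 u 2.1 y 0.4 mm Fn 7.15 [-4.4  0.8  5.7] [ 0.60528443 -0.07907713  0.1290593 ] [3.14106936 0.52398853 3.14074807]
```

Request:
jog_arm:
  rows:
    - {"travel":[0.042,0,-0.072],"angular":[0,0,0]}

```text
time: 8.3
ee_pos: [0.6057, -0.0791, 0.1283]
eef_rot: [3.141, 0.524, 3.141]
contact_force: [-5.1, 0.6, 5.4]
gripper_width: 0.003
```

```bash
python3 k.py r; python3 - <<'E'
from h import *
for i in range(3):
    p,c=wrist()
    s=read_state();print(s['time'],s['contact_force'].round(2))
cv2.imwrite("pics/w5.png",p["pixels"][:,:,::-1]);np.savez("w5.npz",**c)
E
python3 k.py r
```

```text
8.3 d -6.8 u 2.1 y 0.4 mm Fn 7.24 [-5.1  0.6  5.4] [ 0.60571965 -0.07907188  0.12829407] [3.14103121 0.52396728 3.14068826]
8.35 [-4.75  0.38  5.94]
8.4 [-5.57  0.53  5.45]
8.45 [-4.39  0.36  6.11]
8.45 d -6.7 u 2.1 y 0.4 mm Fn 7.48 [-4.4  0.4  6.1] [ 0.60569161 -0.07908594  0.12837385] [3.14107854 0.5239661  3.1407442 ]
```

View pics/w5.png

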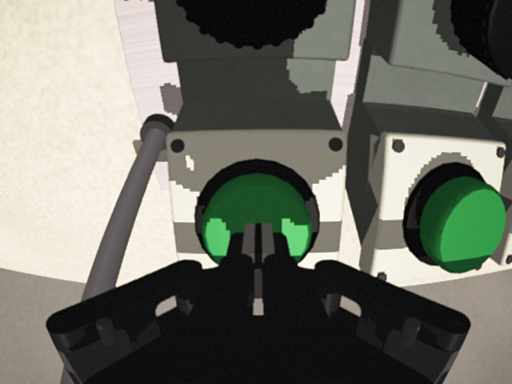

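The right key's resistance rose evenly to ~7.4 N at ~10 mm with no drop, so it is soft (about 0.5 N/mm). Releasing it and moving to the left key.

Request:
jog_arm:
  rows:
    - {"travel":[-0.5,0,0.866],"angular":[0,0,0]}
    - {"travel":[-1.75,0,3.03],"angular":[0,0,0]}
    - {"travel":[-1.75,0,3.03],"angular":[0,0,0]}
    - {"travel":[-0.1,3.7,0],"angular":[0,0,0]}
    - {"travel":[-0.1,3.7,0],"angular":[0,0,0]}
    - {"travel":[0,3.7,0],"angular":[0,0,0]}
    - {"travel":[0,3.7,0],"angular":[0,0,0]}
    - {"travel":[0,3.7,0],"angular":[0,0,0]}
    - {"travel":[0,3.7,0],"angular":[0,0,0]}
    - {"travel":[0,3.7,0],"angular":[0,0,0]}
    - {"travel":[0,0,0],"angular":[0,0,0]}
    - {"travel":[1,0,-1.73],"angular":[0,0,0]}
    - {"travel":[0.75,0,-1.3],"angular":[0,0,0]}
    - {"travel":[0.3,0,-0.52],"angular":[0,0,0]}
    - {"travel":[0,0,0],"angular":[0,0,0]}
    - {"travel":[0,0,0],"angular":[0,0,0]}

```text
time: 9.78
ee_pos: [0.584, 0.1791, 0.1617]
eef_rot: [-3.141, 0.523, 3.14]
contact_force: [1.2, -0.5, 0.6]
gripper_width: 0.001
```

```bash
python3 k.py l
```

```text
9.7833 d 32.0 u 1.8 y -1.4 mm Fn -0.10 [ 1.2 -0.5  0.6] [0.58395475 0.1790502  0.16173264] [-3.14147331  0.52306271  3.13999404]
```

Advance to d ≈ 7 mm, then single sampled rows.

Request:
jog_arm:
  rows:
    - {"travel":[0.5,0,-0.866],"angular":[0,0,0]}
    - {"travel":[0.25,0,-0.433],"angular":[0,0,0]}
    - {"travel":[0.25,0,-0.433],"angular":[0,0,0]}
    - {"travel":[0.083,0,-0.144],"angular":[0,0,0]}
    - {"travel":[0.083,0,-0.144],"angular":[0,0,0]}

```text
time: 10.2
ee_pos: [0.5959, 0.1796, 0.1414]
eef_rot: [3.141, 0.524, 3.141]
contact_force: [-0.6, 0.3, -0.7]
gripper_width: 0.001
```

Request:
jog_arm:
  rows:
    - {"travel":[0.083,0,-0.144],"angular":[0,0,0]}

```text
time: 10.28
ee_pos: [0.5968, 0.1798, 0.1403]
eef_rot: [3.141, 0.524, 3.141]
contact_force: [0.5, 0.3, 1.0]
gripper_width: 0.001
```

Request:
jog_arm:
  rows:
    - {"travel":[0.083,0,-0.144],"angular":[0,0,0]}

```text
time: 10.37
ee_pos: [0.5977, 0.1799, 0.139]
eef_rot: [3.141, 0.524, 3.141]
contact_force: [-0.3, 0.2, -0.8]
gripper_width: 0.005
```

Request:
jog_arm:
  rows:
    - {"travel":[0.083,0,-0.144],"angular":[0,0,0]}

```text
time: 10.45
ee_pos: [0.5985, 0.18, 0.1377]
eef_rot: [3.141, 0.524, 3.141]
contact_force: [-2.6, -0.6, 3.2]
gripper_width: 0.005
```

Request:
jog_arm:
  rows:
    - {"travel":[0.083,0,-0.144],"angular":[0,0,0]}

```text
time: 10.53
ee_pos: [0.5993, 0.18, 0.1364]
eef_rot: [3.141, 0.524, 3.141]
contact_force: [-3.5, -0.3, 3.8]
gripper_width: 0.001
```

```bash
python3 k.py l
```

```text
10.5333 d 2.4 u 2.4 y -0.5 mm Fn 5.05 [-3.5 -0.3  3.8] [0.59926401 0.17998169 0.13636803] [3.14100173 0.52429017 3.1405677 ]
```

Request:
jog_arm:
  rows:
    - {"travel":[0.083,0,-0.144],"angular":[0,0,0]}

```text
time: 10.62
ee_pos: [0.6001, 0.18, 0.1351]
eef_rot: [3.141, 0.524, 3.141]
contact_force: [-5.0, -0.4, 4.7]
gripper_width: 0.002
```

Request:
jog_arm:
  rows:
    - {"travel":[0.083,0,-0.144],"angular":[0,0,0]}

```text
time: 10.7
ee_pos: [0.6009, 0.18, 0.1336]
eef_rot: [3.141, 0.524, 3.141]
contact_force: [-4.2, -0.0, 5.1]
gripper_width: -0.003
```

Request:
jog_arm:
  rows:
    - {"travel":[0.083,0,-0.144],"angular":[0,0,0]}

```text
time: 10.78
ee_pos: [0.6017, 0.18, 0.132]
eef_rot: [3.141, 0.524, 3.141]
contact_force: [-3.6, 0.5, 2.7]
gripper_width: 0.001
```

Request:
jog_arm:
  rows:
    - {"travel":[0.083,0,-0.144],"angular":[0,0,0]}

```text
time: 10.87
ee_pos: [0.6027, 0.18, 0.1304]
eef_rot: [3.141, 0.525, 3.141]
contact_force: [-1.0, 0.0, 2.3]
gripper_width: 0.003
```

```bash
python3 k.py l
```

```text
10.8667 d -4.5 u 2.4 y -0.5 mm Fn 2.44 [-1.   0.   2.3] [0.60267608 0.17999718 0.13041593] [3.14093468 0.52450657 3.14079972]
```

The left key climbed to ~6.6 N and then broke over to 2.4 N, so it is the good module. Releasing it, then going upright above the left knob.

Request:
jog_arm:
  rows:
    - {"travel":[-0.15,0,0.26],"angular":[0,0,0]}
    - {"travel":[-0.5,0,0.866],"angular":[0,0,0]}
    - {"travel":[-1.5,0,2.6],"angular":[0,0,0]}
    - {"travel":[-1.75,0,3.03],"angular":[0,0,0]}
    - {"travel":[-1.85,0,3.2],"angular":[0,0,0]}
    - {"travel":[-2,0,0.4],"angular":[0,0.105,0]}
    - {"travel":[-2,0,0.4],"angular":[0,0.105,0]}
    - {"travel":[-1.6,0,0.4],"angular":[0,0.105,0]}
    - {"travel":[-0.6,0,0.4],"angular":[0,0.105,0]}
    - {"travel":[0,0,0.4],"angular":[0,0.104,0]}
    - {"travel":[0,0,0],"angular":[0,0,0]}
    - {"travel":[0,0,0],"angular":[0,0,0]}
    - {"travel":[0,0,0],"angular":[0,0,0]}
    - {"travel":[0,0,0],"angular":[0,0,0]}

```text
time: 12.03
ee_pos: [0.4818, 0.1797, 0.2494]
eef_rot: [-3.141, 0.0, 3.141]
contact_force: [0.4, 0.2, -0.7]
gripper_width: 0.001
```

```bash
python3 - <<'E'
from h import *
s=read_state();print(s['time'],s['ee_pos'],s['eef_rot'],s['contact_force'],s['moment'],s['joint_pos'],s['dq'])
p,c=wrist();cv2.imwrite("pics/w6.png",p["pixels"][:,:,::-1]);np.savez("w6.npz",**c)
x=np.load("fit2.npy")
P=[(x[3],y,x[4]) for y in (.13,0)]
print(proj(c,rack(x,P)),proj(c,s['ee_pos']))
cv2.imwrite("pics/w6z.png",cv2.resize(p["pixels"][50:250,130:390,::-1],None,fx=3,fy=3,interpolation=cv2.INTER_CUBIC))
E
```

```text
12.0333 [0.48179428 0.17971242 0.24935555] [-3.14128920e+00  1.61784897e-04  3.14113678e+00] [ 0.42259896  0.22745802 -0.67588394] [-0.05221919  0.00319017 -0.02162905] [ 3.08809059e-01 -5.41708636e-02  1.92003554e+00 -3.53589753e-04
  1.27566625e+00 -1.26142853e+00] [ 0.00322729 -0.00542644  0.00285839  0.00170288  0.00339328  0.00030912]
[[257.55597041 180.02814195]
 [133.06557558 181.78093722]] [[257.6081375  239.18107962]]
```

View pics/w6.png

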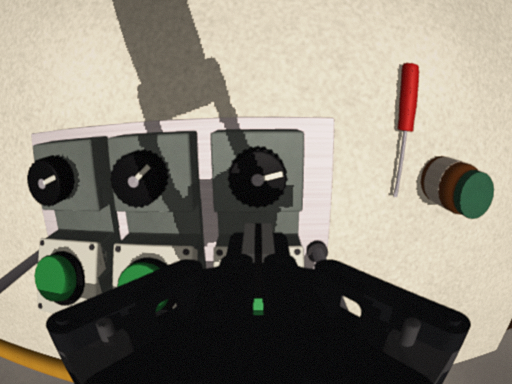

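View pics/w6z.png

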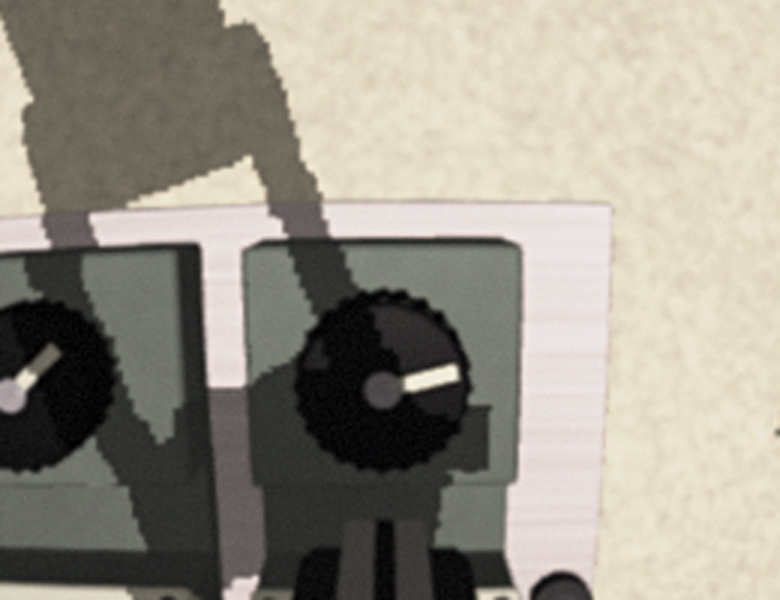

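The left knob's hub is at pixel (258,180), exactly where the fit predicted (257.6,180.0). Opening the jaws and descending over it.

Request:
jog_arm:
  rows:
    - {"travel":[0.13,0,0],"angular":[0,0,0]}
    - {"travel":[0,0,-1],"angular":[0,0,0]}
    - {"travel":[0,0,-2],"angular":[0,0,0]}
    - {"travel":[0,0,-2],"angular":[0,0,0]}
    - {"travel":[0,0,-2],"angular":[0,0,0]}
    - {"travel":[0,0,-2],"angular":[0,0,0]}
    - {"travel":[0,0,-2],"angular":[0,0,0]}
    - {"travel":[0,0,-2],"angular":[0,0,0]}
    - {"travel":[0,0,-1.5],"angular":[0,0,0]}
    - {"travel":[0,0,-1],"angular":[0,0,0]}
    - {"travel":[0,0,-0.5],"angular":[0,0,0]}
    - {"travel":[0,0,0],"angular":[0,0,0]}
    - {"travel":[0,0,0],"angular":[0,0,0]}
  jaw: 8.5
  squeeze: 40

```text
time: 13.17
ee_pos: [0.4845, 0.18, 0.0902]
eef_rot: [3.141, 0.0, 3.141]
contact_force: [0.1, 0.0, -0.2]
gripper_width: 0.998
```

```bash
python3 - <<'E'
from h import *
s=read_state();print(s['time'],s['ee_pos'],s['eef_rot'],s['contact_force'],s['moment'],s['gripper_width'])
p,c=wrist();cv2.imwrite("pics/w7.png",p["pixels"][:,:,::-1])
E
```

```text
13.1667 [0.48449394 0.17998487 0.09019428] [3.14144990e+00 4.72203858e-04 3.14085007e+00] [ 0.08829189  0.00675994 -0.19213719] [-0.02464156  0.00984709  0.00869668] 0.9980522549723321
```

View pics/w7.png

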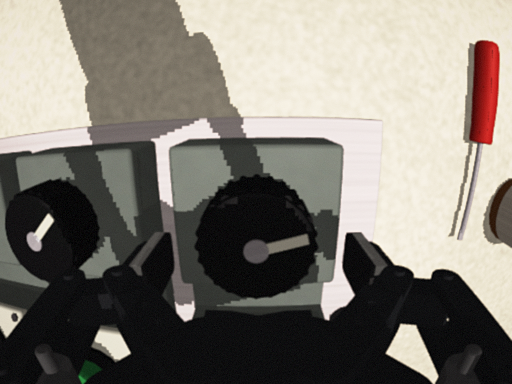

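The open pads straddle the knob, whose hub is at (257,250) between pads at columns ~155 and ~360. Lower and grip.

Request:
jog_arm:
  rows:
    - {"travel":[-0.1,0,-0.8],"angular":[0,0,0]}
    - {"travel":[0,0,-0.6],"angular":[0,0,0]}
    - {"travel":[0,0,-0.4],"angular":[0,0,0]}
    - {"travel":[0,0,0],"angular":[0,0,0]}

```text
time: 13.55
ee_pos: [0.4824, 0.1796, 0.0707]
eef_rot: [-3.141, -0.002, 3.141]
contact_force: [-0.0, -0.0, -0.1]
gripper_width: 0.999
```

Request:
jog_arm:
  rows:
    - {"travel":[0,0,0],"angular":[0,0,0]}
    - {"travel":[0,0,0],"angular":[0,0,0]}
    - {"travel":[0,0,0],"angular":[0,0,0]}
    - {"travel":[0,0,0],"angular":[0,0,0]}
    - {"travel":[0,0,0],"angular":[0,0,0]}
    - {"travel":[0,0,0],"angular":[0,0,0]}
    - {"travel":[0,0,0],"angular":[0,0,0]}
    - {"travel":[0,0,0],"angular":[0,0,0]}
  jaw: 5.0
  squeeze: 50

```text
time: 14.22
ee_pos: [0.4835, 0.1791, 0.0726]
eef_rot: [-3.14, 0.0, 3.141]
contact_force: [-1.3, -5.6, 6.1]
gripper_width: 0.663
```

```bash
cat > m.py <<'E'
from h import *
s=read_state();print(s['time'],s['ee_pos'].round(4),s['eef_rot'].round(4),s['contact_force'].round(1),s['moment'].round(3),s['gripper_width'].round(3),s['joint_pos'].round(3))
E
python3 m.py; python3 - <<'E'
from h import *
p,c=wrist();cv2.imwrite("pics/w8.png",p["pixels"][:,:,::-1])
E
```

```text
Traceback (most recent call last):
  File "m.py", line 2, in <module>
    s=read_state();print(s['time'],s['ee_pos'].round(4),s['eef_rot'].round(4),s['contact_force'].round(1),s['moment'].round(3),s['gripper_width'].round(3),s['joint_pos'].round(3))
                                                                                                                               ^^^^^^^^^^^^^^^^^^^^^^^^
AttributeError: 'float' object has no attribute 'round'
```

View pics/w8.png

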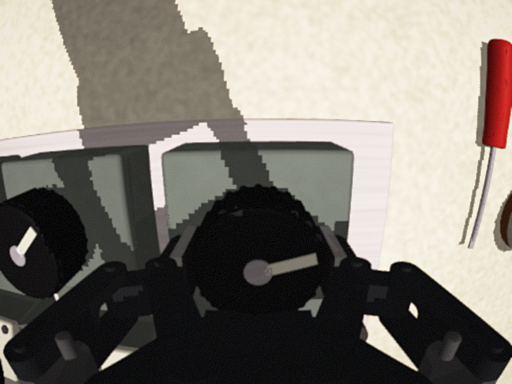

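Gripped at ~57 mm. Turning clockwise and watching the moment about z.

Request:
jog_arm:
  rows:
    - {"travel":[0,0,0],"angular":[0,0,-0.05]}
    - {"travel":[0,0,0],"angular":[0,0,-0.05]}
    - {"travel":[0,0,0],"angular":[0,0,-0.05]}
    - {"travel":[0,0,0],"angular":[0,0,-0.05]}

```text
time: 14.6
ee_pos: [0.4835, 0.179, 0.0726]
eef_rot: [-3.14, 0.001, 2.939]
contact_force: [-1.0, -5.8, 5.5]
gripper_width: 0.667
```

```bash
sed -i "s/s\['gripper_width'\].round(3)/round(s['gripper_width'],3)/" m.py; python3 m.py
```

```text
14.6 [0.4835 0.179  0.0726] [-3.1400e+00  6.0000e-04  2.9394e+00] [-1.  -5.8  5.5] [-0.871  0.32   0.172] 0.667 [ 3.07e-01  1.22e-01  2.09e+00 -2.00e-03  9.30e-01 -1.06e+00]
```

Request:
jog_arm:
  rows:
    - {"travel":[0,0,0],"angular":[0,0,-0.05]}
    - {"travel":[0,0,0],"angular":[0,0,-0.05]}
    - {"travel":[0,0,0],"angular":[0,0,-0.05]}
    - {"travel":[0,0,0],"angular":[0,0,-0.05]}

```text
time: 14.93
ee_pos: [0.4834, 0.1788, 0.0726]
eef_rot: [-3.14, 0.001, 2.739]
contact_force: [-1.7, -5.4, 6.7]
gripper_width: 0.668
```

```bash
python3 m.py
```

```text
14.9333 [0.4834 0.1788 0.0726] [-3.1398e+00  8.0000e-04  2.7394e+00] [-1.7 -5.4  6.7] [-0.97   0.289  0.194] 0.668 [ 3.07e-01  1.22e-01  2.09e+00 -2.00e-03  9.30e-01 -8.60e-01]
```

Request:
jog_arm:
  rows:
    - {"travel":[0,0,0],"angular":[0,0,-0.05]}
    - {"travel":[0,0,0],"angular":[0,0,-0.05]}
    - {"travel":[0,0,0],"angular":[0,0,-0.05]}
    - {"travel":[0,0,0],"angular":[0,0,-0.05]}

```text
time: 15.27
ee_pos: [0.4833, 0.1787, 0.0726]
eef_rot: [-3.14, 0.001, 2.539]
contact_force: [-1.7, -6.7, 6.1]
gripper_width: 0.668
```

```bash
python3 m.py
```

```text
15.2667 [0.4833 0.1787 0.0726] [-3.1398e+00  1.1000e-03  2.5395e+00] [-1.7 -6.7  6.1] [-1.036  0.321  0.188] 0.668 [ 0.307  0.122  2.09  -0.003  0.93  -0.66 ]
```

Drag is steady at ~0.18–0.19 N m after 0.6 rad. Continuing in smaller steps.

Request:
jog_arm:
  rows:
    - {"travel":[0,0,0],"angular":[0,0,-0.05]}
    - {"travel":[0,0,0],"angular":[0,0,-0.05]}
    - {"travel":[0,0,0],"angular":[0,0,-0.05]}

```text
time: 15.52
ee_pos: [0.4833, 0.1786, 0.0726]
eef_rot: [-3.14, 0.001, 2.389]
contact_force: [-1.6, -6.2, 7.4]
gripper_width: 0.668
```

```bash
python3 m.py
```

```text
15.5167 [0.4833 0.1786 0.0726] [-3.1397e+00  1.4000e-03  2.3895e+00] [-1.6 -6.2  7.4] [-1.091  0.409  0.199] 0.668 [ 0.307  0.121  2.09  -0.003  0.931 -0.51 ]
```

Request:
jog_arm:
  rows:
    - {"travel":[0,0,0],"angular":[0,0,-0.05]}
    - {"travel":[0,0,0],"angular":[0,0,-0.05]}

```text
time: 15.68
ee_pos: [0.4832, 0.1786, 0.0726]
eef_rot: [-3.14, 0.002, 2.29]
contact_force: [-2.2, -6.9, 7.0]
gripper_width: 0.667
```

```bash
python3 m.py
```

```text
15.6833 [0.4832 0.1786 0.0726] [-3.1397e+00  1.6000e-03  2.2898e+00] [-2.2 -6.9  7. ] [-1.066  0.48   0.301] 0.667 [ 0.307  0.121  2.09  -0.003  0.931 -0.41 ]
```

Request:
jog_arm:
  rows:
    - {"travel":[0,0,0],"angular":[0,0,-0.05]}
    - {"travel":[0,0,0],"angular":[0,0,-0.05]}

```text
time: 15.85
ee_pos: [0.4831, 0.1786, 0.0726]
eef_rot: [-3.14, 0.002, 2.19]
contact_force: [-1.7, -7.2, 7.5]
gripper_width: 0.666
```

```bash
python3 m.py
```

```text
15.85 [0.4831 0.1786 0.0726] [-3.1397e+00  1.7000e-03  2.1899e+00] [-1.7 -7.2  7.5] [-1.133  0.459  0.219] 0.666 [ 0.307  0.121  2.09  -0.003  0.931 -0.31 ]
```

Request:
jog_arm:
  rows:
    - {"travel":[0,0,0],"angular":[0,0,-0.05]}

```text
time: 15.93
ee_pos: [0.4831, 0.1786, 0.0726]
eef_rot: [-3.14, 0.002, 2.14]
contact_force: [-2.6, -6.9, 6.8]
gripper_width: 0.67
```

```bash
python3 m.py
```

```text
15.9333 [0.4831 0.1786 0.0726] [-3.1398e+00  1.8000e-03  2.1396e+00] [-2.6 -6.9  6.8] [-1.092  0.487  0.219] 0.67 [ 0.307  0.121  2.09  -0.003  0.931 -0.26 ]
```

Request:
jog_arm:
  rows:
    - {"travel":[0,0,0],"angular":[0,0,-0.05]}

```text
time: 16.02
ee_pos: [0.4831, 0.1786, 0.0726]
eef_rot: [-3.14, 0.002, 2.089]
contact_force: [-2.4, -7.8, 6.9]
gripper_width: 0.667
```

```bash
python3 m.py
```

```text
16.0167 [0.4831 0.1786 0.0726] [-3.1398e+00  1.8000e-03  2.0893e+00] [-2.4 -7.8  6.9] [-1.149  0.526 -0.006] 0.667 [ 0.307  0.121  2.09  -0.003  0.931 -0.21 ]
```

Request:
jog_arm:
  rows:
    - {"travel":[0,0,0],"angular":[0,0,-0.05]}

```text
time: 16.1
ee_pos: [0.483, 0.1785, 0.0726]
eef_rot: [-3.14, 0.002, 2.039]
contact_force: [-2.1, -7.0, 6.8]
gripper_width: 0.664
```

```bash
python3 m.py
```

```text
16.1 [0.483  0.1785 0.0726] [-3.1398e+00  1.8000e-03  2.0390e+00] [-2.1 -7.   6.8] [-1.19   0.46  -0.008] 0.664 [ 0.307  0.121  2.091 -0.003  0.931 -0.16 ]
```

The torque rose to 0.3 and then broke over to about 0 at ~1.05 rad, which is the click. I'll turn a little more toward the rest point while watching the torque.

Request:
jog_arm:
  rows:
    - {"travel":[0,0,0],"angular":[0,0,-0.05]}
    - {"travel":[0,0,0],"angular":[0,0,-0.05]}

```text
time: 16.27
ee_pos: [0.483, 0.1785, 0.0726]
eef_rot: [-3.14, 0.002, 1.938]
contact_force: [-2.8, -7.3, 7.2]
gripper_width: 0.669
```

```bash
python3 m.py
```

```text
16.2667 [0.483  0.1785 0.0726] [-3.1399e+00  1.8000e-03  1.9383e+00] [-2.8 -7.3  7.2] [-1.172  0.54  -0.241] 0.669 [ 3.070e-01  1.210e-01  2.091e+00 -2.000e-03  9.310e-01 -5.900e-02]
```

Request:
jog_arm:
  rows:
    - {"travel":[0,0,0],"angular":[0,0,-0.05]}

```text
time: 16.35
ee_pos: [0.4829, 0.1785, 0.0725]
eef_rot: [-3.14, 0.002, 1.888]
contact_force: [-3.5, -6.3, 7.6]
gripper_width: 0.664
```

```bash
python3 m.py
```

```text
16.35 [0.4829 0.1785 0.0725] [-3.1399e+00  1.8000e-03  1.8882e+00] [-3.5 -6.3  7.6] [-1.159  0.526 -0.228] 0.664 [ 3.070e-01  1.210e-01  2.091e+00 -2.000e-03  9.310e-01 -9.000e-03]
```

Request:
jog_arm:
  rows:
    - {"travel":[0,0,0],"angular":[0,0,-0.1]}

```text
time: 16.43
ee_pos: [0.4829, 0.1785, 0.0726]
eef_rot: [-3.14, 0.002, 1.788]
contact_force: [-2.3, -6.0, 7.3]
gripper_width: 0.665
```

```bash
python3 m.py
```

```text
16.4333 [0.4829 0.1785 0.0726] [-3.1400e+00  2.1000e-03  1.7883e+00] [-2.3 -6.   7.3] [-1.123  0.608  0.147] 0.665 [ 3.070e-01  1.210e-01  2.091e+00 -2.000e-03  9.310e-01  9.100e-02]
```

Torque is +0.15 N m now, so it is just past the rest point, though the screw may have backed off a little during the jump. I'll turn slightly more to be sure the screw is home, staying well short of a second click.

Request:
jog_arm:
  rows:
    - {"travel":[0,0,0],"angular":[0,0,-0.06]}

```text
time: 16.52
ee_pos: [0.4829, 0.1785, 0.0726]
eef_rot: [-3.14, 0.002, 1.727]
contact_force: [-3.9, -6.1, 7.7]
gripper_width: 0.665
```

```bash
python3 m.py
```

```text
16.5167 [0.4829 0.1785 0.0726] [-3.1401e+00  2.3000e-03  1.7271e+00] [-3.9 -6.1  7.7] [-1.144  0.641  0.196] 0.665 [ 0.307  0.121  2.091 -0.003  0.932  0.152]
```

Request:
jog_arm:
  rows:
    - {"travel":[0,0,0],"angular":[0,0,-0.05]}

```text
time: 16.6
ee_pos: [0.4829, 0.1785, 0.0726]
eef_rot: [-3.14, 0.002, 1.679]
contact_force: [-3.1, -7.0, 7.2]
gripper_width: 0.667
```

```bash
python3 m.py
```

```text
16.6 [0.4829 0.1785 0.0726] [-3.1402e+00  2.3000e-03  1.6788e+00] [-3.1 -7.   7.2] [-1.113  0.658  0.238] 0.667 [ 0.307  0.121  2.091 -0.003  0.932  0.201]
```

The torque has climbed above the drag (0.24), so the screw is home. Easing back to unload, then releasing.

Request:
jog_arm:
  rows:
    - {"travel":[0,0,0],"angular":[0,0,0.05]}
    - {"travel":[0,0,0],"angular":[0,0,0.05]}

```text
time: 16.77
ee_pos: [0.4829, 0.1785, 0.0726]
eef_rot: [-3.14, 0.002, 1.784]
contact_force: [-3.1, -6.9, 7.0]
gripper_width: 0.669
```

```bash
python3 m.py
```

```text
16.7667 [0.4829 0.1785 0.0726] [-3.1400e+00  2.1000e-03  1.7835e+00] [-3.1 -6.9  7. ] [-1.124  0.546 -0.066] 0.669 [ 3.070e-01  1.210e-01  2.091e+00 -2.000e-03  9.310e-01  9.600e-02]
```

Request:
jog_arm:
  rows:
    - {"travel":[0,0,0],"angular":[0,0,0]}
    - {"travel":[0,0,0],"angular":[0,0,0]}
    - {"travel":[0,0,0],"angular":[0,0,0]}
    - {"travel":[0,0,0],"angular":[0,0,0]}
    - {"travel":[0,0,0],"angular":[0,0,0]}
  jaw: 6.9

```text
time: 17.18
ee_pos: [0.4833, 0.1801, 0.0718]
eef_rot: [3.141, -0.0, 1.781]
contact_force: [-0.2, -0.4, -0.3]
gripper_width: 0.808
```

```bash
python3 m.py;python3 - <<'E'
from h import *
p,c=wrist();cv2.imwrite("pics/w9.png",p["pixels"][:,:,::-1])
E
```

```text
17.1833 [0.4833 0.1801 0.0718] [ 3.1414e+00 -2.0000e-04  1.7805e+00] [-0.2 -0.4 -0.3] [ 0.008  0.006 -0.008] 0.808 [0.308 0.123 2.091 0.    0.928 0.098]
```

View pics/w9.png

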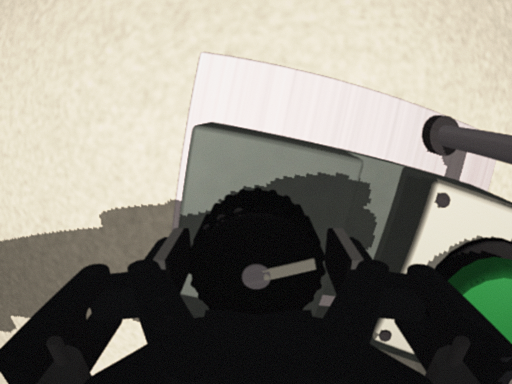

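The jaws are free (no forces), and the pointer kept its angle to the gripper, so the knob holds at about 1.36 rad turned. Lifting away for a last check.

Request:
jog_arm:
  rows:
    - {"travel":[0,0,1],"angular":[0,0,0]}
    - {"travel":[0,0,2],"angular":[0,0,0]}
    - {"travel":[0,0,3],"angular":[0,0,0]}
    - {"travel":[0,0,3],"angular":[0,0,0]}
    - {"travel":[-1,0,3],"angular":[0,0,0.12]}
    - {"travel":[-1,0,3],"angular":[0,0,0.12]}
    - {"travel":[-1,0,3],"angular":[0,0,0.12]}
    - {"travel":[0,0,3],"angular":[0,0,0.12]}
    - {"travel":[0,0,0],"angular":[0,0,0.12]}
    - {"travel":[0,0,0],"angular":[0,0,0.12]}
    - {"travel":[0,0,0],"angular":[0,0,0.12]}
    - {"travel":[0,0,0],"angular":[0,0,0.12]}
    - {"travel":[0,0,0],"angular":[0,0,0.12]}
    - {"travel":[0,0,0],"angular":[0,0,0.12]}
    - {"travel":[0,0,0],"angular":[0,0,0.12]}
    - {"travel":[0,0,0],"angular":[0,0,0]}
    - {"travel":[0,0,0],"angular":[0,0,0]}
    - {"travel":[0,0,0],"angular":[0,0,0]}

```text
time: 18.73
ee_pos: [0.4533, 0.1799, 0.2823]
eef_rot: [3.141, 0.0, 3.098]
contact_force: [0.1, 0.1, 0.4]
gripper_width: 0.806
```

```bash
python3 m.py;python3 - <<'E'
from h import *
p,c=wrist();cv2.imwrite("pics/w10.png",p["pixels"][:,:,::-1])
p=read_camera("top")["pixels"][:,:,::-1];cv2.imwrite("pics/t10.png",p)
d=cv2.absdiff(p,cv2.imread("pics/top0.png"))
print("jar/screwdriver diff",d[190:265,105:170].max(),"mug",d[190:230,365:410].max())
E
```

```text
18.7333 [0.4533 0.1799 0.2823] [3.1414e+00 4.0000e-04 3.0979e+00] [0.1 0.1 0.4] [-0.041 -0.046  0.008] 0.806 [ 0.327 -0.126  1.925 -0.     1.342 -1.2  ]
jar/screwdriver diff 131 mug 9
```

View pics/w10.png

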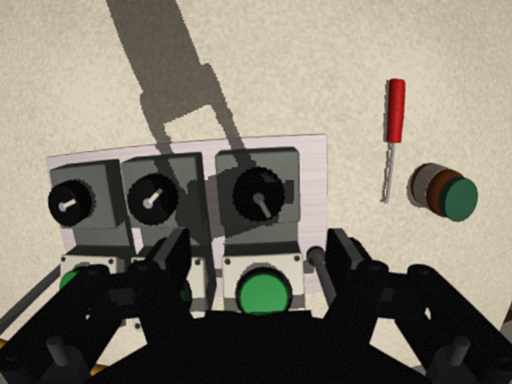

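View pics/t10.png

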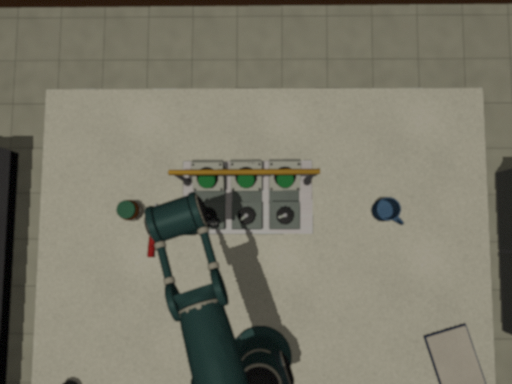

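The left knob's pointer has moved ~80° (1.38 rad) clockwise, all keys are up, the other knobs' pointers are unchanged and the bystanders stand in place. Handing in.

```bash
python3 -c "
from workcell import ticket;print(ticket.sign_off())"
```

```text
the job is handed in; nothing more can be done
None
```

The job is done and handed in after about 19 s. The left module is the good one, and its knob has been tightened through one click. The hand-in gives no verdict, so the results below are my own readings.

- **Keys:**
  - Middle key: soft. It only rose to about 3.8 N over roughly 6 mm; depth is approximate, because contact came earlier than my first fit predicted.
  - Right key: soft. It rose evenly to about 7.4 N over roughly 10 mm.
  - Left key: it peaked near 6.6 N, broke over to 2.4 N, and I let it go again.
- **Left knob:** drag was about 0.18 N m. It broke over about 1.0 rad into the turn and then went below zero. I turned a little further, until the torque climbed again to 0.24 N m, as a sign that the screw was home. I then eased back to near-zero torque and let go. The knob rests about 1.38 rad from where it started, which fits roughly 0.6 rad to home plus one 0.785 rad click.
- **Last checks:**
  - The three keys looked up in the final pictures.
  - The soft modules' pointers were unchanged.
  - The gripper was clear of everything, with forces near zero.
  - The mug, jar and screwdriver looked unmoved. The automatic before/after comparison was clean for the mug (9). It failed for the jar and screwdriver (131), because the arm covered part of that area, so I judged those two by eye.
- **One odd reading:** a single torque reading of 0.30 N m came before the break at 1.0 rad and did not fit the readings on either side of it. I treated it as noise.

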